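Line up the biscuit mould plates with the taper pin

TASK

The plates of the finger-biscuit mould have fanned out round their corner bolt. Pick up the wooden-handled taper pin, put it point down in the slanted rest and let go of it there, so that you can take it again from the handle's end and drive it down through the round holes at the free corner of all three plates until its collar sits on the top plate and the plates are pulled into line; then let go, leaving the pin in. Do not shift the spice jar, timer, small tub and small ring cutter that stand around.

Things in the scene. Friction and masses are not known exactly. Their poses are not given: they have to be found in the camera images.
- taper_pin: Loose taper pin, 163 mm long, about 0.16 kg, lying flat at the start. Origin on its axis at the collar's underside (the face towards the point). Own x runs along the axis to the point; z is up as it lies, axis 13 mm above the table. Steel shank: 24 mm diameter from x = 0 to 30 mm, tapering to 8 mm at 68 mm. Collar: steel bar 36 mm along y, 26 mm along z, x = -6 to 0 mm.
- pin_tip (a point): Blunt point of the taper pin, on its axis 70 mm from its origin; axes as the pin's.
- handle_end (a point): End of the pin's plain wooden handle, on its axis 90 mm behind its origin (x = -90 mm); axes as the pin's. The handle is 26 x 26 mm square (faces along y and z), from x = -6 to -90 mm, with a low steel button on the end, 3 mm high.
- slant_rest: Slanted rest, fixed to the table: steel foot 110 x 70 x 8 mm (x = -37 to 73 mm) carrying a square steel tube, inside 27 x 27 mm (3 mm play round the pin's shank), walls 4 mm, 52 mm long, open at both ends. Origin at table level under the tube's mouth, z up.
- rest_mouth (a point): Centre of the slanted tube's mouth, 76 mm above the table; axes as the rest's. The tube leans 40 degrees from the vertical: down into it, its axis runs along (0.643, 0, -0.766) in the rest's axes. The collar stops on the mouth, the handle sticking up and towards the rest's -x; the pin's origin then lies here.
- rest_depth (a point): Point on the slanted tube's axis 70 mm below its mouth; the pin's point lies here when the pin is fully in the rest.
- mould_base: Base of the mould, fixed to the table: aluminium plate 160 x 108 x 12 mm (x, y, z) on four feet, its top 58 mm above the table, open underneath. Origin at table level under the plate's centre, z up. The two upper plates pivot on a bolt at x = -60, y = 32 mm (its head's top 90 mm above the table); the pin hole is at x = 60, y = 32 mm.
- base_hole (a point): Centre of the base's round pin hole (25.5 mm, through) at the base's top face, 58 mm above the table; axes as the base's.
- mid_hole (a point): Centre of the middle plate's round pin hole (25.5 mm, through) at that plate's top face, 68.5 mm above the table.
- top_hole (a point): Centre of the top plate's round pin hole (25.5 mm, through) at that plate's top face, 79 mm above the table; 120 mm from the bolt. The upper plates are metal, 160 x 108 x 10 mm, with three long biscuit slots each (22 x 56 mm); the pin hole is the only round one.
- plate_mid (a joint): Turn of the middle plate about the bolt, rad, 0 = in line with the base, positive anticlockwise from above; 0.01 rad moves its hole 1.2 mm along the base's y. Held by friction (under 1 N at the hole), no spring: it stays where it is put. Starts at 0.035 to 0.05.
- plate_top (a joint): The same for the top plate. Starts at -0.05 to -0.035.
- spice_jar: Bystander: small glass spice jar with a dark screw cap, 45 mm diameter, 105 mm tall. Origin at the centre of its underside.
- kitchen_timer: Bystander: round wind-up kitchen timer, 62 mm diameter, 42 mm tall. Origin at the centre of its underside.
- yogurt_tub: Bystander: small tub (not the large white tub) with a foil lid, 72 mm diameter, 71 mm tall. Origin at the centre of its underside.
- small_cutter: Bystander: plain steel ring cutter, 52 mm diameter, 34 mm tall. Origin at the centre of its underside.

How it is judged:
By the outcome, as a careful person would: the job done as asked, in the order asked, and still so for the second after the job is handed in, with the robot touching nothing.
It also fails if it takes over 72 s, if anything falls off the work surface, if the arm or the gripper's body presses on something with over 40 N, if the wrist force passes 120 N, or if a joint passes its speed limit or range.

ROBOT

A 7-joint arm with a two-finger parallel gripper is mounted at the origin on a cart in front of the work surface, level with it; the furniture and walls round the work are solid. World frame = base frame: x ahead of the robot, y to its left, z up, the work surface at z = 0. Lengths are in m, angles in degrees, forces in N, time in s.
With the tool pointing down it reaches from about 0.425 to 0.825 m from the base axis. Payload 3.6 kg.
Tool frame: the origin (TCP) lies on the centre line of the jaws, within the pads' length; the fingertips stand 11 mm ahead of it and the grasp point (between the pads) lies 8 mm behind it; z points along the fingers, y is the direction in which the jaws open and shut (so a half turn about z gives the same grasp; the last joint's range is limited). The gripper opens to 85 mm and grips with 20 to 120 N. Pads are 22 mm wide; open, the fingers measure 114 mm over their backs; the gripper's body (76 mm by 85 mm) begins 54 mm behind the grasp point. The pads swing forward as they close: fully open they stand 13 mm farther back than shut.
Start: joints at [64.773, 35.231, -0.722, 81.555, 0.464, 63.22, -2.315], TCP at [0.261, -0.595, 0.242] pointing down, gripper open.
Joint ranges: [-178.69, 178.69], [-17.37, 117.87], [-77.05, 75.6], [15.02, 138.74], [-78.02, 258.01], [0.78, 113.62], [-162.83, 162.83]. Speed limits (degrees/s): [159.86, 159.86, 180, 180, 180, 180, 180].

INTERFACE

Orientations are given as [roll, pitch, yaw] about the fixed x, y, z axes, in that order (R = Rz(yaw) Ry(pitch) Rx(roll)).
In Python, from station import state, get_image, camera_model, job_done, recognise, tip_of gives the robot as it stands. The module is installed in compiled form; this text tells all that it offers.
- The arm moves only by the tool arm_command, never from a script. Its argument "targets" is a list that holds one entry, the list of rows, each a list of 5 numbers: the shift along the world's x, y, z in mm, then the turn about the world's z in rad, then the finger opening in mm, from 0 to 85.4. A call has 1 to 12 rows; each row is the pose to reach, as a shift and turn from the pose measured when the call began; what a row does not reach only later rows make up. A row lasts 1/10 s, in which the tool goes at most 50 mm and 8.59 degrees, less where a joint would pass 70% of its speed; a pose out of reach is approached as far as the arm can. A call with a gripper value outside its range is refused whole. The fingers move at their own pace and stop on an object; the grip force is fixed at half the most. Time passes only in rows, so rows that repeat a pose let the fingers close. It gives the time, the measured TCP pose, the force and the opening at its end, in the units of the state.
- state(): the state, without advancing time (a new reading comes with each control period).
- get_image(name): name is "side" or "top"; returns (picture, depth): 384x512x3 uint8, blue, green, red; 384x512 float32, m along the optical axis (not along the pixel's ray), 0 where there is no reading.
- camera_model(name): a dict with "K" (3x3 intrinsics, pixels), "rvec" (rotation vector, rad) and "tvec" (3), from world to camera coordinates, as OpenCV has them. Camera axes: x right, y down, z forward; pixel columns grow to the right and rows downward; lengths in m; the calibration is good to about 2 mm. A picture is of the moment at which its call begins. camera_model takes no time and is no camera call.
- job_done(): hands the job in, once; it reports no verdict.
Trained networks look in the newest picture that a camera, given by its name, has taken for a name from the list of things; names that differ only in an ending like _2 or _b are one class to them, and where a whole thing is asked for, a point or a joint stands for the part that bears it (a point fixed in the world has none). Each returns a list of dicts, best first, with "confidence" (0 to 1); they miss things now and then, are a little off and sometimes report something else, mostly with a low value. They report only what shows in the picture. A call takes as long as a camera call.
- recognise(name, camera): "position" ([column, row] in pixels, amid what is visible of it).
- tip_of(name, camera): "position" ([column, row] in pixels: a listed point, or the origin of a listed thing).
The state is a dict: "clock": time; "joint_positions": joint angles; "joint_velocities": joint speeds; "joint_torque": joint torques, N m; "tcp_pos": TCP position; "orientation": TCP orientation; "wrist_force": force on the tool from outside, world axes, zero at the start; "ft_torque": the same for the moment, N m; "opening": opening from 0.0 (shut) to 1.0 (fully open).
Only numpy, scipy, OpenCV 4.12 (cv2) and the standard library are available. Lean on these libraries where they do the work, as an engineer would, in place of code of your own. Each camera call takes 0.05 s, during which the arm holds its last target. There are 200 camera calls.

## Working session

There is one attempt and no reset: what is moved stays moved. The work goes in short steps, Python scripts to look and compute and a tool call to move; the robot and the scene stay as the last step left them, time stands still between calls to the robot, and variables do not carry over. Pictures are saved under pics/ and viewed, about 8 in all and at most 12, crops included, and the job is handed in when it is done.

Besides the shell and the picture viewer there is one more tool, called after ">>>" by a JSON object that holds its "op" and its "data", one argument or row to a line. arm_command: Moves the arm, as the interface text tells. Its arguments: {"type":"object","properties":{"targets":{"type":"array"}},"required":["targets"]}

```bash
mkdir -p pics
cat > h.py <<'E'
import numpy as np, cv2
from station import *
def cam(n):
    m=camera_model(n); R=cv2.Rodrigues(np.array(m["rvec"],float))[0]; return np.array(m["K"],float),R,np.array(m["tvec"],float).ravel()
def ray(n,p):
    K,R,t=cam(n); d=R.T@np.linalg.solve(K,[p[0],p[1],1]); return -R.T@t,d
def onz(n,p,z):
    o,d=ray(n,p); return o+d*(z-o[2])/d[2]
def cloud(n,D):
    K,R,t=cam(n); v,u=np.indices(D.shape); P=np.stack([(u-K[0,2])/K[0,0]*D,(v-K[1,2])/K[1,1]*D,D],-1); return (P-t)@R
def proj(n,P):
    K,R,t=cam(n); q=K@(R@np.array(P,float)+t); return q[:2]/q[2]
E
python3 - <<'E'
from h import *
np.set_printoptions(precision=4,suppress=True)
print(state())
for n in("top","side"):
    im,D=get_image(n); cv2.imwrite(f"pics/{n}0.png",im); np.save(f"{n}0.npy",D); P=cloud(n,D)
    print(n,-cam(n)[1].T@cam(n)[2], cam(n)[0][0,0])
    for k in["taper_pin","pin_tip","handle_end","slant_rest","rest_mouth","mould_base","base_hole","mid_hole","top_hole","spice_jar","kitchen_timer","yogurt_tub","small_cutter"]:
        for f in (tip_of,recognise):
            if f is recognise and k in("pin_tip","handle_end","rest_mouth","base_hole","mid_hole","top_hole"):continue
            for r in f(k,n)[:2]:
                p=r["position"]; print(f.__name__[:3],k,np.round(p),round(r["confidence"],2),P[int(p[1]),int(p[0])])
E
```

```text
{'clock': 0.0, 'joint_positions': array([64.7718, 35.2889, -0.7247, 81.6437,  0.4662, 63.2184, -2.3164]), 'joint_velocities': array([-0.0278,  0.0711,  0.0882, -0.0817,  0.0777,  0.0023, -0.0223]), 'joint_torque': array([ -0.0006, -46.9217,   0.2589, -17.1035,   0.0099,   0.0097,
         0.    ]), 'tcp_pos': array([ 0.2611, -0.5944,  0.2411]), 'orientation': array([-179.8519,    0.003 ,   23.7144]), 'wrist_force': array([-0.0631, -0.5284, -1.0173]), 'ft_torque': array([-0.0688, -0.0148,  0.0212]), 'opening': 1.0033645815960537}
top [ 0.3966 -0.2329  1.0801] 387.7105566210674
cal taper_pin [173. 158.] 0.65 [0.6429 0.0202 0.0811]
cal taper_pin [262. 217.] 0.55 [ 0.4892 -0.2171  0.0231]
cal taper_pin [263. 225.] 0.59 [ 0.4671 -0.2198  0.027 ]
cal taper_pin [359. 229.] 0.24 [ 0.4505 -0.4581  0.1025]
cal pin_tip [269. 192.] 0.59 [ 0.5588 -0.2341  0.0187]
cal handle_end [260. 247.] 0.92 [ 0.4081 -0.2086  0.0255]
cal slant_rest [278. 179.] 0.84 [ 0.5943 -0.2625  0.0077]
cal slant_rest [270. 191.] 0.16 [ 0.562  -0.2369  0.016 ]
cal slant_rest [282. 176.] 0.78 [ 0.5925 -0.2691  0.0613]
cal s
[... 1496 characters left out ...]
0.5573 0.0521 0.0556]
cal mould_base [222. 239.] 0.95 [0.5644 0.0183 0.0772]
cal mould_base [222. 236.] 0.58 [0.5662 0.0133 0.0785]
cal base_hole [190. 240.] 0.78 [0.6477 0.0092 0.0463]
cal mid_hole [193. 238.] 0.57 [0.6266 0.0344 0.0776]
cal spice_jar [315. 164.] 0.63 [ 0.4404 -0.4485  0.0226]
cal spice_jar [315. 149.] 0.69 [ 0.4467 -0.4458  0.0745]
cal kitchen_timer [288. 158.] 0.65 [ 0.5241 -0.4468  0.0338]
cal yogurt_tub [192. 217.] 0.65 [ 0.6907 -0.0955  0.0268]
cal yogurt_tub [194. 237.] 0.5 [0.6221 0.0336 0.0781]
cal yogurt_tub [188. 204.] 0.64 [ 0.6951 -0.0895  0.0704]
cal small_cutter [292. 267.] 0.75 [0.4041 0.0113 0.0292]
cal small_cutter [294. 259.] 0.59 [ 0.4097 -0.0363  0.0092]
```

Run:
```python
import cv2
a=cv2.imread("pics/top0.png")[100:280,130:400]; cv2.imwrite("pics/a.png",cv2.resize(a,None,fx=2.9,fy=2.9,interpolation=2))
a=cv2.imread("pics/side0.png")[110:310,130:390]; cv2.imwrite("pics/b.png",cv2.resize(a,None,fx=2.9,fy=2.9,interpolation=2))
```

```text
(no output)
```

View pics/a.png

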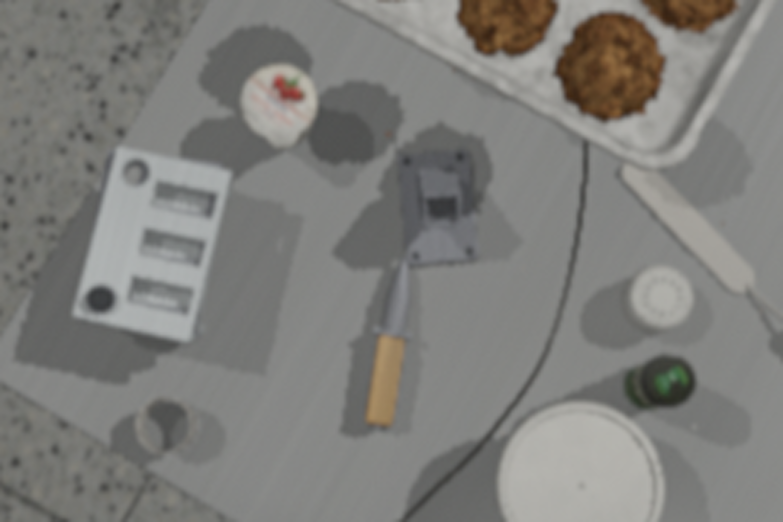

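View pics/b.png

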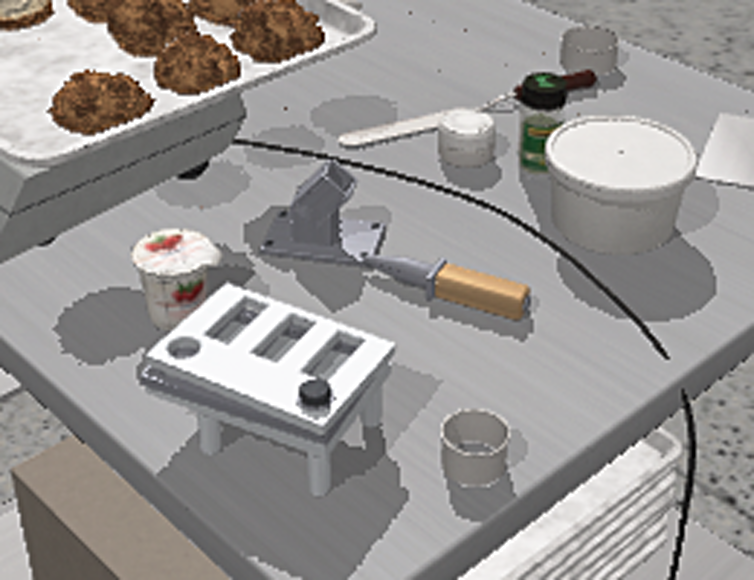

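Top view: the pin lies with its point towards +x (crop 403,262 to 380,425). The rest's tube mouth is at (442,205), leaning back towards the robot. The mould is on the left, with its hole at (136,172) and bolt at (100,298). The tub, ring cutter, jar and timer all stand clear. Next I measure the poses.

```bash
cat > meas.py <<'E'
from h import *
np.set_printoptions(precision=4,suppress=True)
def rect(P,m):
    q=P[m][:,:2]; (c,s,a)=cv2.minAreaRect((q*1000).astype(np.float32)); return np.round(c,1),np.round(s,1),round(a,1),len(q)
for n in("top","side"):
    im=cv2.imread(f"pics/{n}0.png"); D=np.load(f"{n}0.npy"); P=cloud(n,D); X,Y,Z=P[...,0],P[...,1],P[...,2]
    tab=(abs(X-.45)<.03)&(abs(Y+.12)<.03); print(n,"table z",np.median(Z[tab]),Z[tab].std())
    print(" plate",rect(P,(Z>.074)&(Z<.084)&(abs(X-.57)<.12)&(Y>-.08)&(Y<.1)))
    b=(Z>.086)&(abs(X-.5)<.05)&(abs(Y-.05)<.06); print(" bolt",P[b].mean(0),b.sum())
    h=cv2.cvtColor(im,cv2.COLOR_BGR2HSV); w=(h[...,1]>90)&(h[...,0]<25)&(X<.5)&(X>.37)&(abs(Y+.21)<.06)
    print(" handle",rect(P,w&(Z>.018)),P[w&(Z>.018)].mean(0))
    f=(Z>.004)&(Z<.013)&(abs(X-.61)<.1)&(abs(Y+.27)<.06)&(h[...,2]<140); print(" foot",rect(P,f))
    t=(Z>.03)&(abs(X-.61)<.08)&(abs(Y+.27)<.05); print(" tube",rect(P,t),"max z",Z[t].max(),P[t&(Z>.078)].mean(0))
    s=(Z>.01)&(X>.47)&(X<.56)&(abs(Y+.225)<.03); A=P[s][:,:2];c=A.mean(0);v=np.linalg.svd(A-c)[2][0];print(" shank",c,np.degrees(np.arctan(v[1]/v[0])))
    for k,z in(("rest_mouth",.076),("base_hole",.058),("mid_hole",.0685),("top_hole",.079),("handle_end",.013),("pin_tip",.013),("taper_pin",.013)):
        for r in tip_of(k,n)[:2]: print(" ",k,round(r["confidence"],2),onz(n,r["position"],z))
E
python3 meas.py
```

```text
top table z 0.0001725657928125062 0.00196515145121158
 plate (array([571.5,  -7.8]), array([110.4, 160.5]), 77.2, 1763)
 bolt [0.5188 0.0356 0.0901] 62
 handle (array([ 441.3, -217.1]), array([90. , 29.3]), 1.4, 264) [ 0.4398 -0.2194  0.1776]
 foot (array([ 610.3, -272.1]), array([108.9, 184. ]), 89.7, 692)
 tube (array([ 640.7, -277.5]), array([ 50.9, 117.2]), 72.2, 268) max z 0.14907078424036876 [ 0.6145 -0.2717  0.0844]
 shank [ 0.5088 -0.2275] -9.28605337080386
  rest_mouth 0.56 [ 0.5934 -0.2731  0.076 ]
  base_hole 0.94 [0.6446 0.0158 0.058 ]
  base_hole 0.67 [0.6485 0.0176 0.058 ]
  mid_hole 0.67 [0.6341 0.0166 0.0685]
  top_hole 0.83 [0.6349 0.0143 0.079 ]
  top_hole 0.49 [0.6417 0.0145 0.079 ]
  handle_end 0.92 [ 0.4058 -0.2105  0.013 ]
  pin_tip 0.59 [ 0.558  -0.2361  0.013 ]
  taper_pin 0.65 [0.6576 0.0348 0.013 ]
  taper_pin 0.55 [ 0.4879 -0.2175  0.013 ]
side table z -0.0018442494266247339 0.24224307859785252
 plate (array([569.6,  -7.9]), array([112. , 162.3]), 77.1, 1708)
 bolt [0.5175 0.0381 0.0882] 65
 handle (array([ 447.1, -215.1]), array([29. , 81.5]), 81.5, 221) [ 0.4458 -0.2133  0.0234]
 foot (array([ 590.3, -263.5]), array([ 81. , 167.2]), 84.7, 294)
 tube (array([ 640. , -275.3]), array([ 56.1, 116.5]), 74.3, 331) max z 0.14403461344184593 [ 0.616  -0.271   0.0865]
 shank [ 0.5068 -0.2214] -11.21691625160021
  rest_mouth 0.83 [ 0.5921 -0.2616  0.076 ]
  base_hole 0.78 [0.6379 0.0239 0.058 ]
  mid_hole 0.57 [0.629  0.0263 0.0685]
  handle_end 0.62 [ 0.3966 -0.2119  0.013 ]
  pin_tip 0.91 [ 0.5695 -0.2513  0.013 ]
  pin_tip 0.53 [ 0.6691 -0.0404  0.013 ]
  taper_pin 0.97 [ 0.4931 -0.2252  0.013 ]
```

Run:
```python
from h import *
from scipy.optimize import least_squares
np.set_printoptions(precision=4,suppress=True)
c=np.array([[403,152],[470,152],[478,258],[413,265]])/2.9+[130,100]
F=np.array([onz("top",p,.008)[:2] for p in c]); print(F,F.mean(0)); 
print("lens",np.linalg.norm(F[0]-F[3]),np.linalg.norm(F[0]-F[1]))
# tube fit: points against the outer box (35 x 35 x 52)
for n in("top","side"):
    P=cloud(n,np.load(f"{n}0.npy")).reshape(-1,3)
    P=P[(P[:,2]>.018)&(P[:,2]<.095)&(abs(P[:,0]-.605)<.05)&(abs(P[:,1]+.27)<.03)]
    a=np.array([.6428,0,-.766]);nn=np.array([.766,0,.6428])
    def res(q):
        x,y,w=q; cw,sw=np.cos(w),np.sin(w); d=P-[x,y,.076]; L=np.c_[cw*d[:,0]+sw*d[:,1],-sw*d[:,0]+cw*d[:,1],d[:,2]]
        u,v,t=L@nn,L[:,1],L@a
        o=np.abs(np.c_[u,v,t-.026])-[.0175,.0175,.026]
        sd=np.linalg.norm(np.maximum(o,0),axis=1)+np.minimum(o.max(1),0)
        i=np.abs(np.c_[u,v])-.0135; inn=-i.max(1)  # inside bore: distance to the wall
        return np.where(sd<0,np.minimum(-sd,np.where(inn>0,inn,9)),sd)
    for w0 in(-.1,.05,.2):
        r=least_squares(res,[.595,-.267,w0],loss="soft_l1",f_scale=.002,x_scale=[.01,.01,.1]); print(n,len(P),r.x,np.degrees(r.x[2]),r.cost*1e6)
```

```text
[[ 0.6712 -0.2378]
 [ 0.6705 -0.3033]
 [ 0.5655 -0.3091]
 [ 0.5592 -0.2465]] [ 0.6166 -0.2742]
lens 0.11231661909140772 0.06547868605406086
top 276 [ 0.601  -0.2702  0.0872] 4.99671790717195 388.1179149451786
top 276 [ 0.601  -0.2702  0.0872] 4.996480718990629 388.1179149023546
top 276 [ 0.601  -0.2705  0.0787] 4.510062770779123 392.11149777359424
side 386 [ 0.5982 -0.2692  0.0008] 0.04526830704027542 1203.2478386632038
side 386 [ 0.5982 -0.2692  0.001 ] 0.05796436071793797 1198.2925021344702
side 386 [ 0.5982 -0.2692  0.0012] 0.07136164226989493 1193.354811987889
```

>>> {"op": "arm_command", "data": {
  "targets": [
    [[17,38,0,-0.06,85],[34,76,0,-0.12,85],[52,115,0,-0.18,85],[69,153,0,-0.24,85],[86,191,0,-0.3,85],[104,229,0,-0.36,85],[121,267,0,-0.42,85],[138,305,0,-0.48,85],[155,343,-40,-0.54,85],[171,380,-80,-0.571,85],[171,380,-110,-0.571,85],[171,380,-110,-0.571,85]]
  ]
}}

```text
clock: 4.0
tcp_pos: [0.4304, -0.2111, 0.1286]
orientation: [-179.8, 0.6, -8.7]
wrist_force: [-0.7, -0.7, -1.7]
opening: 0.998
```

>>> {"op": "arm_command", "data": {
  "targets": [
    [[1,-3,-45,0,85],[1,-3,-85,0,85],[1,-3,-114,0,85],[1,-3,-114,0,85],[1,-3,-114,0,20],[1,-3,-114,0,20],[1,-3,-114,0,20],[1,-3,-114,0,20],[1,-3,-114,0,20]]
  ]
}}

```text
clock: 4.9
tcp_pos: [0.4323, -0.2149, 0.0162]
orientation: [-179.8, 0.4, -8.7]
wrist_force: [0.2, -0.6, 8.6]
opening: 0.291
```

>>> {"op": "arm_command", "data": {
  "targets": [
    [[0,0,30,0,20],[0,0,60,0,20],[-1,-20,90,0.08,20],[-2,-45,100,0.16,20],[-3,-69,100,0.23,20],[-3,-69,100,0.23,20],[-3,-69,100,0.23,20]]
  ]
}}

```text
clock: 5.6
tcp_pos: [0.4285, -0.2837, 0.1163]
orientation: [-179.8, 0.4, 4.3]
wrist_force: [-0.4, 0.3, -2.5]
opening: 0.293
```

```bash
cat > look.py <<'E'
import sys
from h import *
tag,cx,cy,w=sys.argv[1],*map(int,sys.argv[2:5])
cam_=sys.argv[5] if len(sys.argv)>5 else "side"
im,D=get_image(cam_); np.save("d.npy",D); s=state(); print(s["clock"],s["tcp_pos"],s["wrist_force"],s["opening"])
for k in("pin_tip","taper_pin","handle_end"):
    for r in tip_of(k,cam_)[:1]: print(k,np.round(r["position"],1),round(r["confidence"],2))
a=im[max(0,cy-w*3//8):cy+w*3//8,max(0,cx-w//2):cx+w//2]; cv2.imwrite(f"pics/{tag}.png",cv2.resize(a,None,fx=720/w,fy=720/w,interpolation=2))
E
python3 look.py c1 280 190 180
```

```text
5.65 [ 0.42879623 -0.28269903  0.1160719 ] [ 1.20208021  0.46282035 -2.04032124] 0.2937151659371805
pin_tip [262.3 157.4] 0.74
taper_pin [285.3 165.2] 0.72
handle_end [321.1 169.4] 0.77
```

View pics/c1.png

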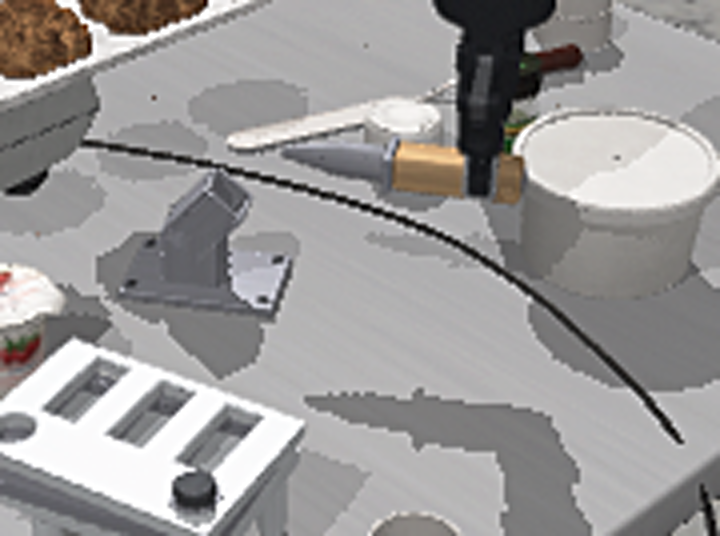

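The pin is held level, with its tip at crop (285,153), behind and above the rest mouth at (230,195). I'll work out where it sits in the rest's plane.

```bash
cat >> h.py <<'E'
M=np.array([.599,-.271,0]); W=np.radians(4.5); ex=np.array([np.cos(W),np.sin(W),0]); ey=np.array([-np.sin(W),np.cos(W),0])
def inplane(n,p,off=0):   # rest x, z of a pixel, in the rest's plane y=off (m); mm
    o,d=ray(n,p); q=o+d*((off-(o-M)@ey)/(d@ey)); return 1000*np.array([(q-M)@ex,q[2]])
def rest(q): d=np.array(q)-M; return 1000*np.array([d@ex,d@ey,d[2]])
E
python3 - <<'E'
from h import *
t=state()["tcp_pos"]; r=rest(t); print("tcp rest",r)
for k,p in(("tip",(262.3,157.4)),("origin",(285.3,165.2)),("end",(321.1,169.4))): print(k,inplane("side",p,r[1]/1000))
E
python3 - <<'E'
from h import *
im,D=get_image("top")
for k in("pin_tip","taper_pin","handle_end","rest_mouth"):
    for r in tip_of(k,"top")[:1]: print(k,r["position"],r["confidence"],rest(onz("top",r["position"],.076 if k=="rest_mouth" else .112)))
im2,D=get_image("side")
for r in tip_of("rest_mouth","side")[:1]: print(r["position"],inplane("side",r["position"]))
P=cloud("top",get_image("top")[1]).reshape(-1,3); L=np.array([rest(p) for p in P[(abs(P[:,0]-.5)<.1)&(abs(P[:,1]+.28)<.05)&(P[:,2]>.1)&(P[:,2]<.135)]])
for x0 in range(-160,-30,10):
    q=L[abs(L[:,0]-x0)<5]
    if len(q)>3: print(x0,len(q),q[:,1].min(),q[:,1].max(),q[:,1].mean(),q[:,2].mean())
E
```

```text
tcp rest [-170.04974719    2.08164458  115.96578663]
tip [-43.65313273 123.0069112 ]
origin [-105.86634693  106.98358155]
end [-200.16430562  106.42214985]
pin_tip [284.7, 185.2] 0.41 [-40.28942103  -2.19110338 112.        ]
taper_pin [285.2, 213.2] 0.52 [-111.0846262     3.20310568  112.        ]
handle_end [282.4, 173.5] 0.17 [ -9.77409814   0.80377677 112.        ]
[249.0, 170.9] [-6.56591712 74.86897203]
-80 22 -6.652125351196001 11.284273687054975 5.009877796255379 121.9553640925054
-70 32 -10.122615413286308 10.198735856869472 0.8285317886750043 121.39117496562557
-60 28 -8.339467836388394 9.519159550027 0.4975494372031258 118.92064727883658
-50 21 -7.153462600230545 5.918958759232301 -0.22317966648639245 117.98053084497549
-40 11 -5.052916386844806 5.0528309050677755 -0.1703712312320236 116.2940450468543
```

```bash
cat > path.py <<'E'
from h import *
a=np.array([.6428,-.766]);nn=np.array([.766,.6428])
s=state(); t=s["tcp_pos"]; r=rest(t); print(r,s["orientation"])
Ws=[(6.6,50,10.9),(10,42,10.5),(16,33,10.1),(20,28,9.9),(24,23,9.8),(29,19,9.7),(34,15,9.6),(45,9,7),(56,4,4),(66,1,1),(70,0,0)]
for T,ph,u in Ws:
    p=np.radians(ph); G=np.array([0,76])+a*(T-130*np.cos(p))+nn*(u-130*np.sin(p)); tcp=G+[0,3]
    d=(tcp[0]-r[0])*ex; print(T,ph,"restxz",np.round(tcp,1),"shift",np.round([d[0],d[1],tcp[1]-r[2]],1))
E
python3 path.py
```

```text
[-170.149239      0.61126884  116.23262904] [-179.83090372    0.39500009    4.45996218]
6.6 50 restxz [-117.4   80.9] shift [ 52.6   4.1 -35.3]
10 42 restxz [-114.3   96.2] shift [ 55.7   4.4 -20.1]
16 33 restxz [-106.3  111.2] shift [63.7  5.  -5. ]
20 28 restxz [-100.1  118.7] shift [69.8  5.5  2.5]
24 23 restxz [-92.9 125.9] shift [77.   6.1  9.7]
29 19 restxz [-85.4 130. ] shift [84.5  6.7 13.7]
34 15 restxz [-77.3 133.7] shift [92.6  7.3 17.5]
45 9 restxz [-63.8 134.3] shift [106.    8.3  18.1]
56 4 restxz [-51.2 132.2] shift [118.5   9.3  16. ]
66 1 restxz [-42.1 127.2] shift [127.7  10.   11. ]
70 0 restxz [-38.6 125. ] shift [131.2  10.3   8.7]
```

>>> {"op": "arm_command", "data": {
  "targets": [
    [[0,0,-20,0,20],[10,1,-35,0,20],[30,2,-35,0,20],[45,3,-35,0,20],[52,4,-35,0,20],[52,4,-35,0,20],[54,4,-28,0,20],[56,4,-20,0,20],[60,5,-12,0,20],[64,5,-5,0,20],[64,5,-5,0,20]]
  ]
}}

```text
clock: 7.3
tcp_pos: [0.4899, -0.279, 0.1118]
orientation: [-179.8, 0.7, 4.4]
wrist_force: [-4.2, -1.0, -4.4]
opening: 0.29
```

```bash
python3 look.py c2 270 175 140; python3 path.py
```

```text
7.35 [ 0.48992968 -0.27896448  0.1114931 ] [-5.62612121 -0.10951505 -4.70983397] 0.2892781745983768
pin_tip [243.2 170.8] 0.95
taper_pin [266.2 167.3] 0.97
handle_end [266.6 168.1] 0.72
[-109.25912704    0.64938068  111.16324059] [-179.74670754    0.72901628    4.39096917]
6.6 50 restxz [-117.4   80.9] shift [ -8.1  -0.6 -30.2]
10 42 restxz [-114.3   96.2] shift [ -5.   -0.4 -15. ]
16 33 restxz [-106.3  111.2] shift [3.  0.2 0.1]
20 28 restxz [-100.1  118.7] shift [9.1 0.7 7.6]
24 23 restxz [-92.9 125.9] shift [16.3  1.3 14.8]
29 19 restxz [-85.4 130. ] shift [23.8  1.9 18.8]
34 15 restxz [-77.3 133.7] shift [31.9  2.5 22.5]
45 9 restxz [-63.8 134.3] shift [45.3  3.6 23.1]
56 4 restxz [-51.2 132.2] shift [57.8  4.6 21. ]
66 1 restxz [-42.1 127.2] shift [67.   5.3 16. ]
70 0 restxz [-38.6 125. ] shift [70.5  5.5 13.8]
```

View pics/c2.png

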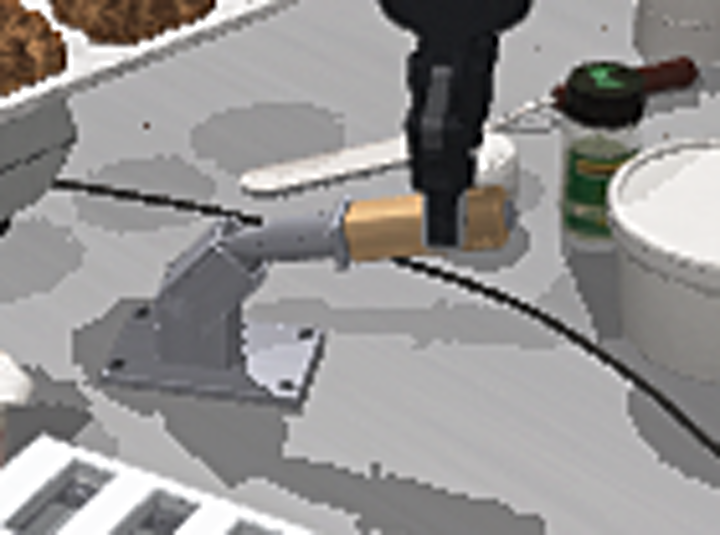

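The tip is in the mouth (crop ~225,240) and the pin is swivelling in the jaws as planned, with about 6 N on the wrist. Continuing.

>>> {"op": "arm_command", "data": {
  "targets": [
    [[6,0,4,0,20],[10,1,8,0,20],[14,1,12,0,20],[18,1,16,0,20],[22,2,18,0,20],[26,2,20,0,20],[30,2,22,0,20],[33,2,23,0,20],[33,2,23,0,20]]
  ]
}}

```text
clock: 8.4
tcp_pos: [0.5217, -0.2771, 0.1345]
orientation: [-179.7, 0.9, 4.4]
wrist_force: [-4.5, 0.5, -2.2]
opening: 0.29
```

```bash
python3 look.py c3 260 170 120; python3 path.py|tail -5
```

```text
8.45 [ 0.52171631 -0.27712589  0.13434215] [-4.4818263  -0.03389445 -2.32766931] 0.2893004002871369
pin_tip [238.4 170.9] 0.9
taper_pin [259.6 165.4] 0.67
handle_end [250.  175.8] 0.74
34 15 restxz [-77.3 133.7] shift [ 0.1  0.  -0.5]
45 9 restxz [-63.8 134.3] shift [13.6  1.1  0.1]
56 4 restxz [-51.2 132.2] shift [26.1  2.1 -2. ]
66 1 restxz [-42.1 127.2] shift [35.2  2.8 -7. ]
70 0 restxz [-38.6 125. ] shift [38.7  3.  -9.2]
```

View pics/c3.png

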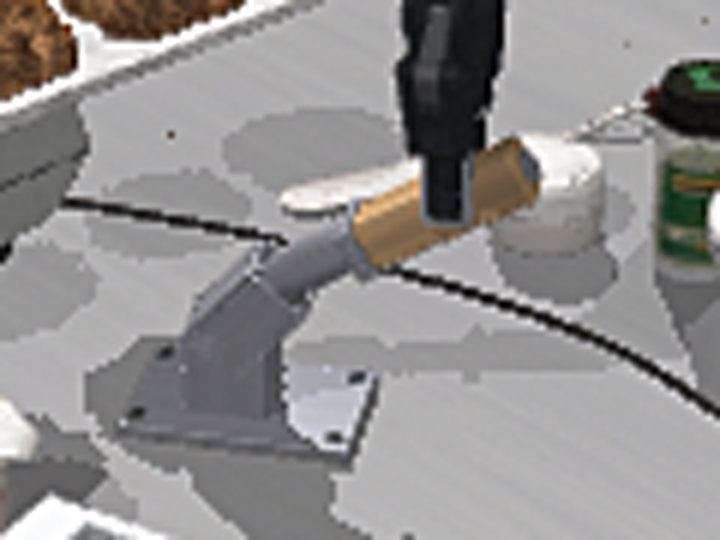

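The pin is well into the tube and nearly aligned with it; its collar at crop (365,235) still stands off from the mouth at (285,290). I'll drive it the rest of the way home.

>>> {"op": "arm_command", "data": {
  "targets": [
    [[7,0,1,0,20],[14,1,1,0,20],[20,1,0,0,20],[26,2,-2,0,20],[31,2,-4,0,20],[35,3,-7,0,20],[38,3,-9,0,20],[38,3,-9,0,20]]
  ]
}}

```text
clock: 9.4
tcp_pos: [0.5567, -0.2746, 0.1237]
orientation: [-179.7, 1.3, 4.3]
wrist_force: [-6.3, -1.7, -7.8]
opening: 0.285
```

```bash
python3 look.py c4 260 170 120; python3 path.py|tail -2
```

```text
9.45 [ 0.55665855 -0.27462612  0.12368871] [-6.02959944 -0.42846201 -6.35684155] 0.29102116376193904
taper_pin [250.9 169.1] 0.71
handle_end [276.4 151.3] 0.68
66 1 restxz [-42.1 127.2] shift [0.4 0.  3.5]
70 0 restxz [-38.6 125. ] shift [3.9 0.3 1.3]
```

View pics/c4.png

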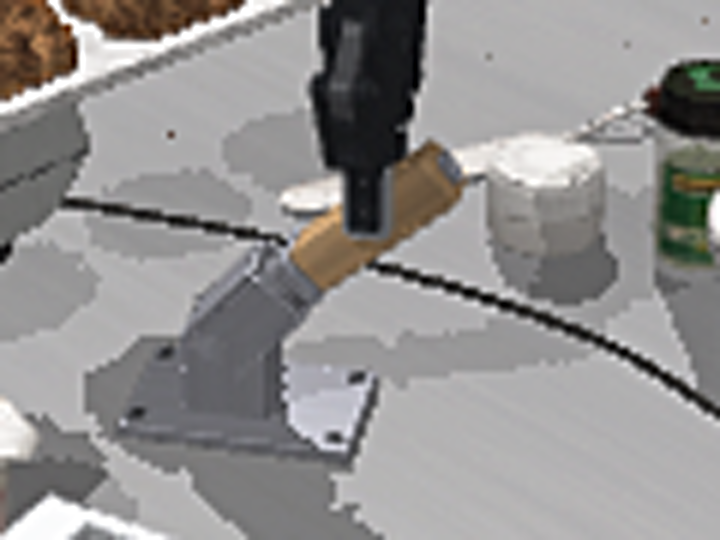

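>>> {"op": "arm_command", "data": {
  "targets": [
    [[0,0,0,0,85],[0,0,0,0,85],[0,0,0,0,85],[0,0,0,0,85],[0,0,40,0,85],[0,0,70,0,85],[0,0,70,0,85],[0,0,70,0,85],[0,0,70,0,85]]
  ]
}}

```text
clock: 10.5
tcp_pos: [0.5563, -0.2742, 0.1928]
orientation: [-179.6, 1.3, 4.3]
wrist_force: [-0.2, 0.3, 0.2]
opening: 0.992
```

```bash
python3 look.py c5 260 170 120
python3 - <<'E'
from h import *
np.set_printoptions(precision=1,suppress=True)
print("tcp rest",rest(state()["tcp_pos"]))
im=get_image("side")[0]
for k in("handle_end","taper_pin"):
    for r in tip_of(k,"side")[:1]: print(k,r["confidence"],inplane("side",r["position"]))
D=get_image("side")[1]; P=cloud("side",D); h=cv2.cvtColor(im,cv2.COLOR_BGR2HSV)
L=(P-M)@np.array([ex,ey,[0,0,1]]).T*1000
w=(h[...,1]>90)&(h[...,0]<25)&(L[...,0]<0)&(L[...,0]>-90)&(abs(L[...,1])<30)&(L[...,2]>60); Q=L[w]
t=Q@[.6428,0,-.766]+.766*76; u=Q@[.766,0,.6428]-.6428*76
print(len(Q),"t",np.percentile(t,[1,50,99]),"u",np.percentile(u,[2,50,98]),"y",np.percentile(Q[:,1],[2,50,98]),"slope",np.polyfit(t,u,1))
E
```

```text
10.55 [ 0.55609499 -0.27414443  0.19249705] [ 0.4482343  -0.31570941 -0.10659509] 0.9955691736854051
taper_pin [249.5 171.7] 0.55
handle_end [274.9 153.3] 0.86
tcp rest [-42.9   0.  192.6]
handle_end 0.69 [-83.1 133.4]
taper_pin 0.57 [-11.1  81.8]
947 t [-357.6 -283.9  -17.2] u [-22.7 171.2 222.5] y [-9.2 15.2 29.4] slope [ -0.8 -46.9]
```

View pics/c5.png

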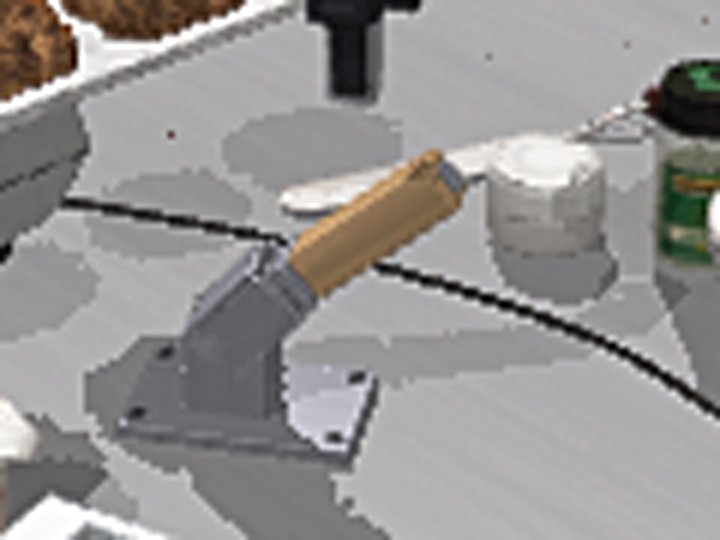

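The pin is seated in the rest with its collar on the mouth (crop ~290,275), the handle end is at (455,170), and the jaws are clear. I'll check the handle's line by depth before re-gripping.

Run:
```python
from h import *
np.set_printoptions(precision=1,suppress=True)
A=[]
for n in("side","top"):
    im,D=get_image(n); P=cloud(n,D); h=cv2.cvtColor(im,cv2.COLOR_BGR2HSV)
    L=(P-M)@np.array([ex,ey,[0,0,1]]).T*1000
    w=(h[...,1]>90)&(h[...,0]<25)&(L[...,0]<5)&(L[...,0]>-90)&(abs(L[...,1])<22)&(L[...,2]>70)&(L[...,2]<165)
    Q=L[w]; print(n,len(Q))
    for x0 in range(-85,0,10):
        q=Q[abs(Q[:,0]-x0)<5]
        if len(q)>3: print(x0,len(q),"z",np.percentile(q[:,2],[5,50,95]),"y",np.percentile(q[:,1],[5,50,95]))
```

```text
side 296
-75 23 z [124.9 131.5 141.6] y [ 7.9 11.3 14.8]
-65 53 z [115.6 133.  143.6] y [-4.6 12.5 15.4]
-55 47 z [106.4 124.1 137.1] y [-3.  12.1 16.1]
-45 44 z [ 98.9 115.8 129. ] y [-1.2 12.7 15.2]
-35 44 z [ 90.4 105.5 120.1] y [-3.7 12.6 14.9]
-25 46 z [ 81.6  97.7 111.9] y [-0.  13.2 16.6]
-15 32 z [ 82.8  95.7 103.2] y [-3.3 12.2 16.6]
-5 5 z [92.1 93.1 96.2] y [-1.6 10.  13.3]
top 0
```

The handle leans about 10° more than the tube, so the pin isn't properly home. I'll grip near the handle's end, straighten it and push it in.

>>> {"op": "arm_command", "data": {
  "targets": [
    [[-12,-1,-30,0,85],[-12,-1,-60,0,85],[-12,-1,-74,0,85],[-12,-1,-74,0,85],[-12,-1,-74,0,20],[-12,-1,-74,0,20],[-12,-1,-74,0,20],[-12,-1,-74,0,20]]
  ]
}}

```text
clock: 11.8
tcp_pos: [0.5452, -0.2759, 0.1205]
orientation: [-179.7, 1.2, 4.3]
wrist_force: [-0.6, -0.3, 0.1]
opening: 0.329
```

>>> {"op": "arm_command", "data": {
  "targets": [
    [[4,0,4,0,20],[9,1,8,0,20],[9,1,8,0,20],[11,1,6,0,20],[13,1,4,0,20],[13,1,4,0,20]]
  ]
}}

```text
clock: 12.4
tcp_pos: [0.5552, -0.275, 0.1232]
orientation: [-179.6, 1.6, 4.3]
wrist_force: [-4.7, 0.3, -4.8]
opening: 0.295
```

```bash
cat > ax.py <<'E'
from h import *
np.set_printoptions(precision=1,suppress=True)
s=state(); print("tcp rest",rest(s["tcp_pos"]),s["wrist_force"],s["opening"])
im,D=get_image("side"); P=cloud("side",D); h=cv2.cvtColor(im,cv2.COLOR_BGR2HSV)
L=(P-M)@np.array([ex,ey,[0,0,1]]).T*1000
w=(h[...,1]>90)&(h[...,0]<25)&(L[...,0]<5)&(L[...,0]>-100)&(L[...,1]>8)&(L[...,1]<22)&(L[...,2]>70)&(L[...,2]<165)
q=L[w][:,[0,2]].astype(np.float32); (c,sz,a)=cv2.minAreaRect(q); print("face rect",np.array(c),np.array(sz),a, "pca",q.mean(0),len(q))
cv2.imwrite("pics/last.png",im)
E
python3 ax.py
```

```text
tcp rest [-44.   -0.6 123.2] [-4.7  0.3 -4.8] 0.29455535304872554
face rect [-35.5 112. ] [25.1 82.8] 43.48566436767578 pca [-33.  108.3] 164
```

>>> {"op": "arm_command", "data": {
  "targets": [
    [[3,0,0,0,20],[6,0,-3,0,20],[6,0,-3,0,20],[6,0,-3,0,20]]
  ]
}}

```text
clock: 12.85
tcp_pos: [0.5563, -0.2752, 0.1225]
orientation: [-179.5, 2.2, 4.2]
wrist_force: [-13.8, 1.1, 14.1]
opening: 0.296
```

```bash
python3 ax.py
```

```text
tcp rest [-42.9  -0.8 122.5] [-13.8   1.1  14.1] 0.2961133648210912
face rect [-35.1 111.2] [24.7 83.2] 45.37644577026367 pca [-30.6 106.8] 158
```

>>> {"op": "arm_command", "data": {
  "targets": [
    [[0,0,0,0,85],[0,0,0,0,85],[0,0,0,0,85],[0,0,20,0,85],[0,0,55,0,85],[0,0,55,0,85],[0,0,55,0,85]]
  ]
}}

```text
clock: 13.6
tcp_pos: [0.5578, -0.2752, 0.1784]
orientation: [-179.6, 1.9, 4.2]
wrist_force: [0.3, -0.3, 0.1]
opening: 0.992
```

```bash
python3 ax.py; python3 look.py c6 255 170 90
```

```text
tcp rest [-41.4  -1.  178.4] [ 0.3 -0.3  0.1] 0.9917783622620655
face rect [-39.2 109.6] [24.2 83.3] 46.4688835144043 pca [-39.8 110.9] 245
13.7 [ 0.5562693  -0.27468704  0.17657892] [-0.86101749  1.25340071 -1.11422076] 0.9952843516319456
taper_pin [247.1 172.9] 0.63
handle_end [275.1 152.9] 0.61
```

View pics/c6.png

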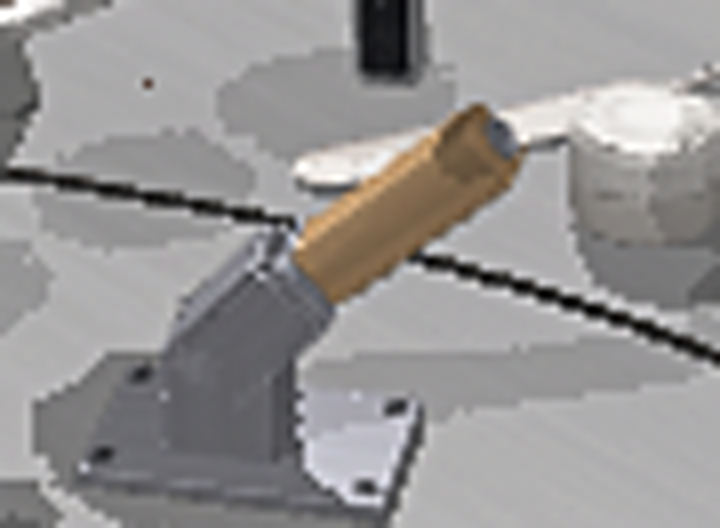

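The pin now sits square on the mouth, collar flush at crop ~(310,290), and the last push met a hard stop. Now I re-grip it near the handle's end.

>>> {"op": "arm_command", "data": {
  "targets": [
    [[-13,0,-30,0,85],[-13,0,-58,0,85],[-13,0,-58,0,85],[-13,0,-58,0,20],[-13,0,-58,0,20],[-13,0,-58,0,20],[-13,0,-58,0,20],[-13,0,-58,0,20],[-13,0,-58,0,20],[-13,0,-58,0,20]]
  ]
}}

```text
clock: 14.85
tcp_pos: [0.5435, -0.2752, 0.1193]
orientation: [-179.5, 2.2, 4.2]
wrist_force: [-1.8, 0.1, 6.2]
opening: 0.296
```

```bash
python3 ax.py
cat > path2.py <<'E'
from h import *
a=np.array([.6428,-.766]);nn=np.array([.766,.6428])
s=state(); r=rest(s["tcp_pos"]); print(r,s["orientation"])
L=140
for T,ph,u in [(70,-6,0),(58,0,0),(45,0,1.5),(35,5,-.5),(28,12,-2.3),(22,20,-3.5),(16,29,-3.9),(11,40,-4.3),(8,43,-4.3)]:
    p=np.radians(ph); G=np.array([0,76])+a*(T-L*np.cos(p))+nn*(u+L*np.sin(p)); tcp=G+[0,-5]
    d=(tcp[0]-r[0])*ex; print(T,ph,"restxz",np.round(tcp,1),"shift",np.round([d[0],d[1],tcp[1]-r[2]],1))
E
python3 path2.py
```

```text
tcp rest [-55.7   0.1 119.3] [-1.8  0.1  6.2] 0.2960231340168727
face rect [-38.4 109. ] [24.1 83.3] 46.34532928466797 pca [-29.3 100.9] 148
[-55.6623241    0.14714308 119.34461342] [-179.47855982    2.15531096    4.20547448]
70 -6 restxz [-55.7 114.6] shift [-0.1 -0.  -4.7]
58 0 restxz [-52.7 133.8] shift [ 2.9  0.2 14.5]
45 0 restxz [-59.9 144.7] shift [-4.2 -0.3 25.4]
35 5 restxz [-58.2 158.5] shift [-2.5 -0.2 39.2]
28 12 restxz [-49.5 171.7] shift [ 6.2  0.5 52.3]
22 20 restxz [-36.4 183.4] shift [19.2  1.5 64.1]
16 29 restxz [-19.4 193.7] shift [36.1  2.8 74.3]
11 40 restxz [  3.8 199.8] shift [59.3  4.7 80.5]
8 43 restxz [  9.2 201.9] shift [64.6  5.1 82.6]
```

>>> {"op": "arm_command", "data": {
  "targets": [
    [[2,0,9,0,20],[3,0,17,0,20],[-1,0,23,0,20],[-4,0,28,0,20],[-4,0,35,0,20],[-2,0,42,0,20],[2,0,49,0,20],[6,0,55,0,20],[12,1,61,0,20],[19,1,67,0,20],[19,1,67,0,20]]
  ]
}}

```text
clock: 16.0
tcp_pos: [0.5646, -0.2737, 0.188]
orientation: [-179.5, 2.0, 4.3]
wrist_force: [-3.5, 0.7, 0.3]
opening: 0.295
```

```bash
python3 look.py c7 255 160 120; python3 path2.py
```

```text
16.05 [ 0.56444272 -0.27383418  0.18770765] [-3.5675615   0.35136927 -1.36714534] 0.29769632082139863
pin_tip [245.5 175.4] 0.72
taper_pin [254.2 156.8] 0.82
handle_end [266.4 128.1] 0.57
[-34.97754592  -0.38497033 187.1736333 ] [-179.53377616    1.91294839    4.22622663]
70 -6 restxz [-55.7 114.6] shift [-20.7  -1.6 -72.5]
58 0 restxz [-52.7 133.8] shift [-17.7  -1.4 -53.4]
45 0 restxz [-59.9 144.7] shift [-24.9  -2.  -42.4]
35 5 restxz [-58.2 158.5] shift [-23.1  -1.8 -28.6]
28 12 restxz [-49.5 171.7] shift [-14.5  -1.1 -15.5]
22 20 restxz [-36.4 183.4] shift [-1.4 -0.1 -3.7]
16 29 restxz [-19.4 193.7] shift [15.5  1.2  6.5]
11 40 restxz [  3.8 199.8] shift [38.6  3.  12.6]
8 43 restxz [  9.2 201.9] shift [44.   3.5 14.7]
```

View pics/c7.png

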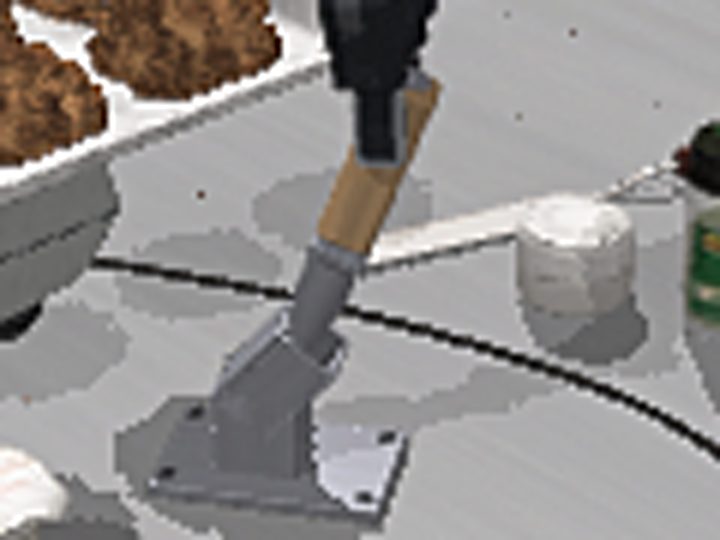

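The pin has swung up to about 20° from the tube axis and is riding on the mouth's upper edge at crop (290,315). Continuing to vertical.

>>> {"op": "arm_command", "data": {
  "targets": [
    [[5,0,4,0,20],[10,1,7,0,20],[16,1,10,0,20],[22,2,12,0,20],[28,2,14,0,20],[34,3,15,0,20],[39,3,16,0,20],[43,3,17,0,20],[43,3,17,0,20]]
  ]
}}

```text
clock: 17.1
tcp_pos: [0.6081, -0.2708, 0.2043]
orientation: [-179.5, 1.8, 4.3]
wrist_force: [-3.8, -0.4, -2.4]
opening: 0.297
```

```bash
python3 look.py c8 250 150 130
python3 - <<'E'
from h import *
np.set_printoptions(precision=1,suppress=True)
s=state(); r=rest(s["tcp_pos"]); print(r,s["orientation"],s["wrist_force"])
for n in("side","top"):
    im,D=get_image(n); L=(cloud(n,D)-M)@np.array([ex,ey,[0,0,1]]).T*1000
    w=(abs(L[...,0]-r[0])<40)&(abs(L[...,1])<22)&(L[...,2]>96)&(L[...,2]<185); Q=L[w]
    for z0 in range(100,185,10):
        q=Q[abs(Q[:,2]-z0)<5]
        if len(q)>3: print(n,z0,len(q),"x",np.percentile(q[:,0],[5,50,95]),"y",np.percentile(q[:,1],[50,95]))
E
```

```text
17.15 [ 0.60795846 -0.27083965  0.20442082] [-2.74474598 -0.02072506 -1.97516074] 0.29795943550904175
pin_tip [245.6 171.6] 0.72
taper_pin [244.9 148.2] 0.69
handle_end [247.8 120.8] 0.94
[  8.8  -0.5 204.5] [-179.5    1.8    4.2] [-3.3  0.7 -2.6]
side 100 19 x [-6.   1.4 10.7] y [ 9.2 12.4]
side 110 24 x [-7.5  1.3 12.8] y [10.7 13.2]
side 120 32 x [-8.1  1.1 12.7] y [11.  14.6]
side 130 25 x [-8.   1.3 11.6] y [11.2 13.6]
side 140 37 x [-9.6 -0.7 13.3] y [17.3 19.9]
side 150 35 x [-10.    0.4  13.9] y [13.7 18.4]
side 160 40 x [-10.1  -0.   13.4] y [13.9 17.5]
side 170 35 x [-10.4  -0.8  13.5] y [13.2 17.3]
side 180 44 x [-10.8  -0.1  13.7] y [12.7 15.7]
```

View pics/c8.png

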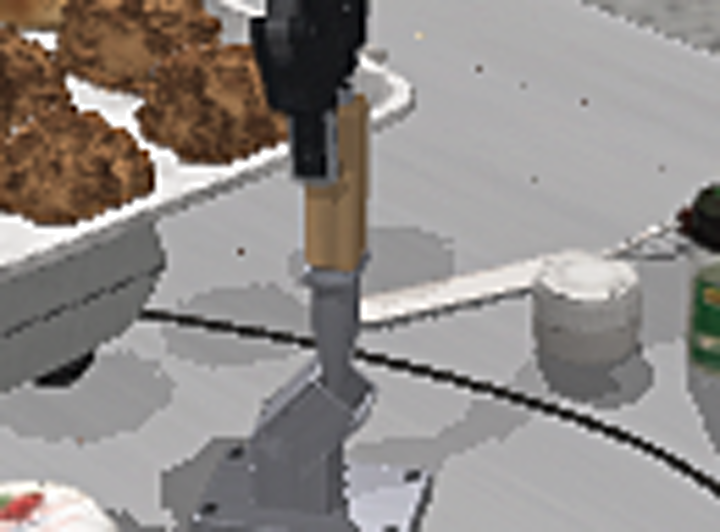

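The pin hangs vertical to within about 1°, tip still just in the mouth at crop (340,385). Lifting and carrying it above the mould.

>>> {"op": "arm_command", "data": {
  "targets": [
    [[0,0,25,0,20],[0,0,50,0,20],[3,25,60,0,20],[8,65,60,0,20],[13,105,60,0,20],[18,145,60,0,20],[23,185,60,0,20],[28,225,60,0,20],[32,260,60,0,20],[36,285,60,0,20],[36,285,60,0,20],[36,285,60,0,20]]
  ]
}}

```text
clock: 18.6
tcp_pos: [0.6454, 0.0156, 0.2656]
orientation: [-179.5, 1.5, 4.4]
wrist_force: [-0.5, -0.0, -0.9]
opening: 0.297
```

```bash
cat > pin.py <<'E'
from h import *
np.set_printoptions(precision=1,suppress=True)
s=state(); t=s["tcp_pos"]*1000; print(s["clock"],t,s["orientation"],s["wrist_force"],s["opening"])
for n in("side","top"):
    im,D=get_image(n); L=cloud(n,D)*1000; cv2.imwrite(f"pics/m_{n}.png",im)
    if n=="side":
        w=(abs(L[...,0]-t[0])<40)&(abs(L[...,1]-t[1])<30)&(L[...,2]>98)&(L[...,2]<t[2]-18); Q=L[w]
        for z0 in range(105,int(t[2])-15,15):
            q=Q[abs(Q[:,2]-z0)<7]
            if len(q)>3: print(n,z0,len(q),"x",np.percentile(q[:,0],[5,50,95]),"y",np.percentile(q[:,1],[50,95]))
    w=(L[...,2]>74)&(L[...,2]<84)&(abs(L[...,0]-570)<110)&(L[...,1]>-80)&(L[...,1]<90)
    print(n,"plate",cv2.minAreaRect(L[w][:,:2].astype(np.float32)))
    for k,z in(("pin_tip",(t[2]-137)/1000),("base_hole",.058),("mid_hole",.0685),("top_hole",.079)):
        for r in tip_of(k,n)[:1]: print(k,round(r["confidence"],2),np.round(r["position"]),onz(n,r["position"],z)*1000)
E
python3 pin.py
```

```text
18.6 [645.4  15.6 265.6] [-179.5    1.5    4.4] [-0.5 -0.  -0.9] 0.29698244259892004
side 135 15 x [636.5 640.9 644.7] y [22.  23.3]
side 150 30 x [633.6 638.  644.8] y [23.3 25.8]
side 165 50 x [630.1 636.6 648.1] y [25.6 28.6]
side 180 61 x [629.3 634.7 649.8] y [26.5 29.7]
side 195 46 x [627.  634.4 648.3] y [27.  34.2]
side 210 102 x [626.6 633.3 648.7] y [29.5 34.7]
side 225 83 x [626.  632.8 649.2] y [28.4 30.8]
side 240 93 x [625.5 633.1 647.6] y [28.1 30.9]
side plate ((569.5743408203125, -8.196304321289062), (111.54965209960938, 162.4943084716797), 76.7492446899414)
pin_tip 0.6 [187. 209.] [648.    3.1 128.6]
base_hole 0.96 [191. 236.] [642.1  10.2  58. ]
mid_hole 0.76 [190. 237.] [635.7  24.7  68.5]
top_hole 0.66 [197. 227.] [628.6   1.6  79. ]
top plate ((571.5567016601562, -8.508918762207031), (109.28376770019531, 160.6713104248047), 76.71479797363281)
pin_tip 0.83 [169. 152.] [644.   15.2 128.6]
base_hole 0.56 [175. 163.] [631.2  16.8  58. ]
mid_hole 0.66 [175. 161.] [635.1  15.   68.5]
top_hole 0.66 [173. 159.] [638.2  17.4  79. ]
```

>>> {"op": "arm_command", "data": {
  "targets": [
    [[-4,-2,0,0,20],[-4,-2,-15,0,20],[-4,-2,-30,0,20],[-4,-2,-42,0,20],[-4,-2,-50,0,20],[-4,-2,-56,0,20],[-4,-2,-62,0,20],[-4,-2,-62,0,20]]
  ]
}}

```text
clock: 19.9
tcp_pos: [0.6394, 0.0118, 0.2018]
orientation: [-179.5, 1.9, 4.2]
wrist_force: [-1.1, 0.2, -1.8]
opening: 0.292
```

```bash
python3 pin.py
python3 - <<'E'
import cv2
im=cv2.imread("pics/m_side.png")[135:255,110:270]; cv2.imwrite("pics/d1.png",cv2.resize(im,None,fx=4.5,fy=4.5,interpolation=2))
E
```

```text
19.9 [639.4  11.8 201.8] [-179.5    1.9    4.2] [-1.1  0.2 -1.8] 0.2919600670233109
side 105 45 x [622.7 629.1 640.3] y [23.1 25.5]
side 120 55 x [622.5 629.9 643. ] y [22.6 25.9]
side 135 63 x [620.  628.6 643. ] y [26.3 32.1]
side 150 72 x [619.8 627.7 642.2] y [24.5 27.2]
side 165 79 x [619.5 626.1 641.6] y [24.8 27.3]
side 180 68 x [619.3 626.8 642.6] y [24. 27.]
side plate ((569.2427368164062, -8.129707336425781), (112.4576187133789, 161.10325622558594), 76.99853515625)
pin_tip 0.96 [192. 232.] [640.    4.   64.8]
base_hole 0.81 [195. 238.] [629.6  13.7  58. ]
mid_hole 0.84 [193. 235.] [632.5  17.2  68.5]
top_hole 0.78 [194. 232.] [628.   19.2  79. ]
top plate ((571.58544921875, -8.464653015136719), (109.08243560791016, 160.70216369628906), 76.97698974609375)
pin_tip 0.74 [174. 162.] [633.8  17.5  64.8]
base_hole 0.57 [172. 159.] [643.3  27.   58. ]
mid_hole 0.5 [176. 161.] [634.6  13.4  68.5]
top_hole 0.88 [176. 157.] [643.3   9.5  79. ]
```

View pics/d1.png

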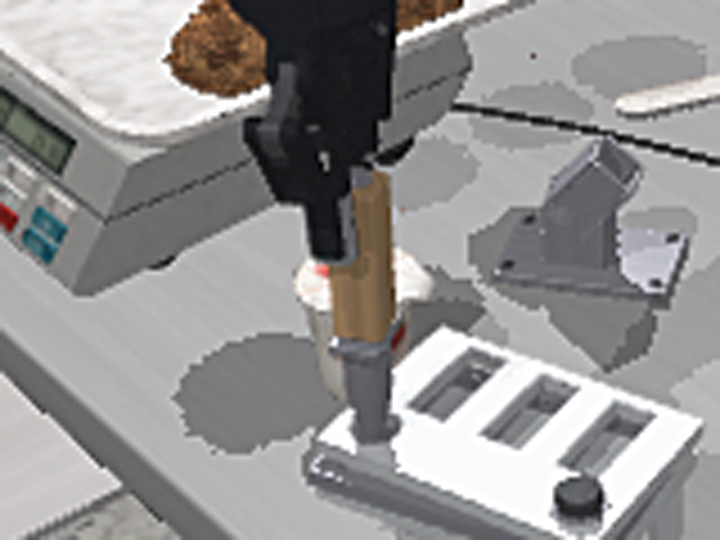

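The tip is inside the top hole (crop 375,428), roughly centred, and the wrist force is low. Driving down in stages.

>>> {"op": "arm_command", "data": {
  "targets": [
    [[0,1,-5,0,20],[0,1,-10,0,20],[0,1,-15,0,20],[0,1,-20,0,20],[0,1,-20,0,20]]
  ]
}}

```text
clock: 20.9
tcp_pos: [0.6397, 0.0127, 0.1817]
orientation: [-179.5, 1.8, 4.2]
wrist_force: [1.0, -0.8, -2.8]
opening: 0.294
```

>>> {"op": "arm_command", "data": {
  "targets": [
    [[0,0,-5,0,20],[0,0,-10,0,20],[0,0,-14,0,20],[0,0,-18,0,20],[0,0,-18,0,20]]
  ]
}}

```text
clock: 21.4
tcp_pos: [0.6402, 0.0127, 0.1631]
orientation: [-179.5, 1.8, 4.2]
wrist_force: [2.2, 0.1, -3.3]
opening: 0.292
```

>>> {"op": "arm_command", "data": {
  "targets": [
    [[0,0,-4,0,20],[0,0,-8,0,20],[0,0,-12,0,20],[0,0,-15,0,20],[0,0,-15,0,20]]
  ]
}}

```text
clock: 21.9
tcp_pos: [0.6406, 0.0129, 0.1476]
orientation: [-179.5, 1.7, 4.2]
wrist_force: [4.3, -0.4, -2.1]
opening: 0.297
```

```bash
python3 pin.py
```

```text
21.9 [640.6  12.9 147.6] [-179.5    1.7    4.2] [ 4.3 -0.4 -2.1] 0.29714060533061676
side 105 72 x [621.2 628.5 643.7] y [25.8 28.1]
side 120 73 x [620.8 628.7 642.8] y [25.9 28.1]
side plate ((571.624755859375, -5.401527404785156), (112.71316528320312, 162.75430297851562), 79.73521423339844)
base_hole 0.57 [192. 237.] [636.9  13.4  58. ]
mid_hole 0.72 [191. 235.] [635.8  18.5  68.5]
top_hole 0.82 [194. 229.] [632.2   9.1  79. ]
top plate ((573.2813110351562, -6.308876037597656), (109.08220672607422, 160.5390625), 79.105224609375)
base_hole 0.92 [175. 162.] [635.1  16.9  58. ]
top_hole 0.88 [171. 159.] [636.9  22.7  79. ]
```

>>> {"op": "arm_command", "data": {
  "targets": [
    [[0,0,-3,0,20],[0,0,-6,0,20],[0,0,-6,0,20]]
  ]
}}

```text
clock: 22.7
tcp_pos: [0.6409, 0.013, 0.1443]
orientation: [-179.5, 1.6, 4.2]
wrist_force: [1.3, 1.1, 6.9]
opening: 0.295
```

>>> {"op": "arm_command", "data": {
  "targets": [
    [[0,0,-3,0,20],[0,0,-6,0,20],[0,0,-8,0,20],[0,0,-8,0,20]]
  ]
}}

```text
clock: 23.1
tcp_pos: [0.6426, 0.0136, 0.1436]
orientation: [-179.5, 1.3, 4.2]
wrist_force: [-2.8, 0.7, 26.4]
opening: 0.292
```

Run:
```python
from h import *
np.set_printoptions(precision=1,suppress=True)
im,D=get_image("side"); L=cloud("side",D)*1000; h=cv2.cvtColor(im,cv2.COLOR_BGR2HSV)
w=(h[...,1]>90)&(h[...,0]<25)&(abs(L[...,0]-635)<30)&(abs(L[...,1]-15)<25)&(L[...,2]>79)
Q=L[w]; print(len(Q),"handle z",np.percentile(Q[:,2],[0,2,50,98,100]))
cv2.imwrite("pics/e1.png",cv2.resize(im[145:265,110:270],None,fx=4.5,fy=4.5,interpolation=2))
```

```text
984 handle z [ 86.2  92.8 355.7 511.2 521.6]
```

View pics/e1.png

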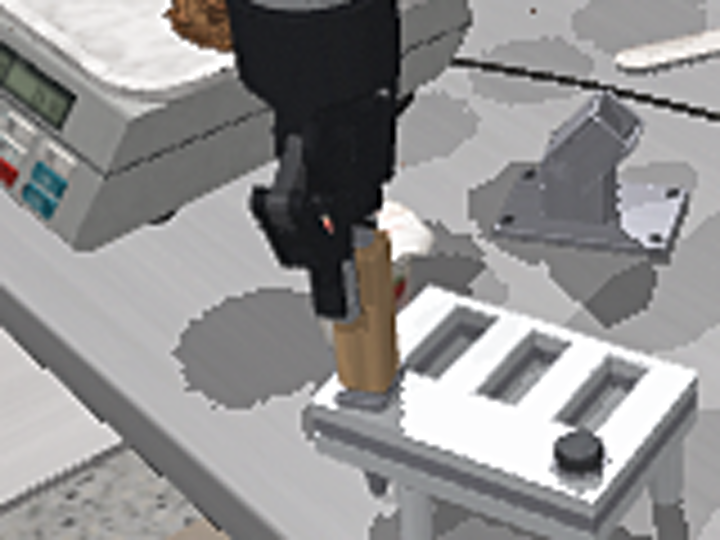

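The collar sits on the top plate (crop 360,398), the point shows below the base (375,485), the plate edges line up, and 26 N meets a hard stop. Releasing.

>>> {"op": "arm_command", "data": {
  "targets": [
    [[0,0,0,0,20],[0,0,0,0,85],[0,0,0,0,85],[0,0,0,0,85],[0,0,0,0,85],[0,0,25,0,85],[0,0,65,0,85],[0,0,105,0,85],[0,0,130,0,85],[0,0,130,0,85]]
  ]
}}

```text
clock: 24.15
tcp_pos: [0.6446, 0.0136, 0.2779]
orientation: [-179.5, 0.8, 4.2]
wrist_force: [0.3, -0.1, 1.1]
opening: 0.996
```

Run:
```python
from h import *
np.set_printoptions(precision=1,suppress=True)
s=state(); print(s["clock"],s["tcp_pos"],s["wrist_force"],s["opening"])
for n in("side","top"):
    im,D=get_image(n); L=cloud(n,D)*1000; h=cv2.cvtColor(im,cv2.COLOR_BGR2HSV); cv2.imwrite(f"pics/f_{n}.png",im)
    w=(h[...,1]>60)&(h[...,0]<25)&(abs(L[...,0]-635)<30)&(abs(L[...,1]-15)<25)&(L[...,2]>79)&(L[...,2]<190); Q=L[w]
    for z0 in range(85,180,10):
        q=Q[abs(Q[:,2]-z0)<5]
        if len(q)>3: print(n,z0,len(q),"x",np.percentile(q[:,0],[5,50,95]),"y",np.percentile(q[:,1],[50,95]))
    P=L; w=(L[...,2]>74)&(L[...,2]<84)&(abs(L[...,0]-570)<110)&(L[...,1]>-80)&(L[...,1]<90); print("plate",cv2.minAreaRect(L[w][:,:2].astype(np.float32)))
    w=(L[...,2]>165)&(L[...,2]<180)&(abs(L[...,0]-635)<30)&(abs(L[...,1]-15)<30); print("button",L[w].mean(0) if w.any() else None,w.sum())
    for k,z in(("spice_jar",.105),("kitchen_timer",.042),("yogurt_tub",.071),("small_cutter",.034)):
        for r in recognise(k,n)[:1]: print(n,k,r["position"],round(r["confidence"],2))
cv2.imwrite("pics/g.png",cv2.resize(cv2.imread("pics/f_side.png")[110:310,130:390],None,fx=2.9,fy=2.9,interpolation=2))
```

```text
24.15 [0.6 0.  0.3] [ 0.3 -0.1  1.1] 0.996047871049272
side 85 16 x [622.7 629.8 641.9] y [26.6 27.6]
side 95 46 x [622.9 630.8 643.6] y [27.  30.6]
side 105 51 x [622.4 629.7 644.2] y [26.3 29.1]
side 115 49 x [622.8 629.7 644.6] y [26.3 29.4]
side 125 52 x [622.1 629.9 643.6] y [27.  30.1]
side 135 52 x [622.8 629.7 643.9] y [26.7 29.4]
side 145 56 x [622.9 629.1 643.7] y [26.5 29.5]
side 155 53 x [622.7 630.2 644.6] y [26.8 29.3]
side 165 82 x [622.7 631.3 646.4] y [23.7 28.5]
plate ((571.02685546875, -5.904762268066406), (112.84007263183594, 162.16778564453125), 79.90534210205078)
button [634.6  18.1 168.1] 83
side spice_jar [315.1, 149.0] 0.91
side kitchen_timer [285.7, 157.7] 0.81
side yogurt_tub [191.6, 196.5] 0.74
side small_cutter [295.5, 262.8] 0.88
top 95 4 x [625.2 625.8 643.4] y [10.8 17.2]
top 105 14 x [623.8 626.4 640.9] y [ 2.7 16.6]
top 115 14 x [624.4 628.6 643.4] y [ 2.  17.7]
top 125 16 x [624.6 627.1 644.2] y [ 3.2 17.2]
top 135 16 x [624.4 627.2 643.5] y [ 3.3 16.9]
top 145 18 x [624.4 626.8 645. ] y [ 3.3 19.7]
top 155 16 x [624.6 627.4 646.2] y [ 3.7 19.4]
top 165 67 x [625.2 633.8 649.4] y [10.3 25.6]
top 175 12 x [625.9 632.2 647.1] y [ 8.8 23.6]
plate ((573.2612915039062, -6.182823181152344), (109.1191635131836, 160.56710815429688), 79.3303451538086)
button [637.   13.6 169.5] 104
top spice_jar [357.6, 234.8] 0.79
top kitchen_timer [358.3, 205.1] 0.55
top yogurt_tub [223.1, 137.3] 0.77
top small_cutter [179.4, 245.6] 0.51
```

```bash
python3 -c "
from station import *
print(job_done())"
```

```text
the job is handed in; nothing more can be done
None
```

The taper pin is through all three plates with its collar on the top plate. The gripper has let go and stands clear. I handed the job in at about 24.5 s on the robot's clock, against the limit of 72 s.

- **In the rest:** I picked the pin up flat and fed its point into the slanted tube, letting it swivel in the jaws. When I first let go, the handle leaned about 10° too far. I gripped it again, pressed it in to a firm stop of about 20 N and released it a second time.
- **Into the mould:** I took the pin near the handle's end and swung it upright on the tube's mouth. I then drove it down through the holes until about 26 N met a hard stop.

**Last checks**
- **Seating:** the handle end measured 168 to 169.5 mm above the table, where a seated collar should put it at 169 mm (172 mm at the top of the button).
- **Upright:** the pin stands vertical within the measurement.
- **Plates:** the top plate turned from about -13° to about -10.4°, which matches my estimate for the base. In the last picture before release, the three plates' edges lined up.

**What disagreed or went unchecked**
- The two cameras differed by 2 to 4 mm around the mould.
- My final picture was refused because the limit of 12 views was reached, so the state after release was checked by numbers only.
- The jar, timer and tub were reported within a few pixels of where they started. The cutter agreed in the side view, but its last top-view reading was low-confidence and a few pixels off. The arm never went near it.

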